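# Mix the settled flux bottle

### The arm

A 6-joint arm with a two-finger parallel gripper is mounted at the origin on the work surface. World frame = base frame: x ahead of the robot, y to its left, z up, the work surface at z = 0. Lengths are in m, angles in degrees, forces in N, time in s.
With the tool pointing down it reaches from about 0.35 to 0.775 m from the base axis. Payload 7.3 kg.
Tool frame: the origin (TCP) lies midway between the tips of the shut fingers; the grasp point (between the pads) lies 19 mm behind it; x points along the fingers, y is the direction in which the jaws open and shut, and the axes are right-handed (so a half turn about x gives the same grasp; the last joint's range is limited). The gripper opens to 92 mm and grips with 3 to 60 N. Pads are 19 mm wide; open, the fingers measure 130 mm over their backs; the gripper's body (75 mm by 190 mm) begins 47 mm behind the grasp point.
Start: joints at [68.583, 19.595, 87.324, -0, 73.075, -8.365], TCP at [0.119, 0.511, 0.227] pointing down, gripper open.
Joint ranges: [-145.02, 145.02], [-44.19, 115.74], [2.07, 154.8], [-57.11, 237.11], [16.16, 152.29], [-177.93, 177.93]. Speed limits (degrees/s): [147.25, 147.25, 180, 180, 180, 180].

### API

Orientations are given as [roll, pitch, yaw] about the fixed x, y, z axes, in that order (R = Rz(yaw) Ry(pitch) Rx(roll)).
In Python, from station import arm gives the robot as it stands. Calls block until the motion is done:
- arm.move_ptp(position, orientation): joint-space move of the TCP to a pose.
- arm.move_linear(position, attitude=None, velocity=0.15, force_limit=None): straight line of the TCP; attitude=None keeps the orientation; velocity is the mean speed in m/s. With force_limit (N) it stops when the force on the tool has changed by that much, and returns True; else False.
- arm.move_j(angles): joint-space move.
- arm.open() and arm.gripper_close(f_grip=None): open the fingers fully, or close them until they stop; f_grip is the grip in N (None keeps the last).
- arm.wait(seconds).
- arm.ik(position, orientation): joint angles nearest the present ones, or None.
- arm.observe(): the state.
- arm.get_image(name): name is "scene" or "top" or "wrist"; returns the picture (384x512x3 uint8, red, green, blue); there is no depth.
- arm.camera_model(name): a dict with "camera_matrix" (3x3 intrinsics, pixels), "eye" and "attitude" of the camera in the world. Camera axes: x right, y up, looking along -z (the intrinsics and any distortion apply to the point x, -y, -z); pixel columns grow to the right and rows downward; lengths in m; the calibration is good to about 2 mm. A picture is of the moment at which its call begins: read the wrist's pose just before it. camera_model takes no time and is no camera call; for the wrist camera it gives the pose at the moment of the call.
A pose or a line that the arm cannot do raises arm.Unreachable and nothing moves.
- arm.job_done(): hands the job in, once; it reports no verdict.
The state is a dict: "time_s": time; "q": joint angles; "joint_vel": joint speeds; "effort": joint torques, N m; "position": TCP position; "tool_rot": TCP orientation; "wrist_force": force on the tool from outside, world axes, zero at the start; "ft_torque": the same for the moment, N m; "width": finger opening in m.
Only numpy, scipy, OpenCV 4.12 (cv2) and the standard library are available. Lean on these libraries where they do the work, as an engineer would, in place of code of your own. Each camera call takes 0.05 s, during which the arm holds its last target. There are 200 camera calls.

### The job

The flux in the short amber bottle under the bench lamp has settled. Take the bottle out from under the lamp, turn it upside down in the air, cap pointing down, and hold it so for a full second; then stand it upright on the square cork mat, its whole base on the mat, setting it down softly rather than dropping it. Leave the tall bottle, the hammer and the wooden tray where they are.

Things in the scene. Friction and masses are not known exactly. Their poses are not given: they have to be found in the camera images.
- bottle: Short round amber glass bottle closed with a black cap, about 220 g. Straight body 50 mm in diameter from 0 to 78 mm height, then a shoulder up to the cap (32 mm in diameter, from 94 mm to the top at 118 mm). Origin: centre of its underside; z along its axis towards the cap. At the start it stands upright on the bench beneath the lamp's head.
- mat: Square cork mat, 120 x 120 mm and 8 mm thick, fixed to the bench. Origin: centre of its underside (on the bench); x and y along its sides, z up; its upper face is at z = 8 mm.
- lamp: Dark steel gooseneck bench lamp, fixed. Origin: a point on the bench within 25 mm of the bottle. In its frame (z up, +x away from the robot): round foot, 100 mm wide, 16 mm high, centred at x = 130 mm; 12 mm stem from there up to 291 mm and back to the conical head, centred at x = 30 mm, 90 mm wide at its rim (underside 188 mm up; head's top 252 mm up). Its -x side is open.
- tall_bottle: Bystander: tall amber bottle with a paper label, 60 mm in diameter, 160 mm high, standing upright. Origin: centre of its underside.
- hammer: Bystander: hammer lying on the bench, 260 mm long, handle towards its own -x. Origin: near its middle, on the bench.
- tray: Bystander: open wooden tray with four compartments, 200 (x) x 130 (y) x 40 mm high. Origin: centre of its underside.
Mind the look-alikes: they are no part of the job. What is shaped like the bottle but yellow is not meant.

How it is judged (in metres and radians):
On the way:
1. the bottle is held upside down in the gripper, clear of the bench (its axis within 31 degrees of straight down) for a second (angle between bottle's own z axis and vertical above 2.6 rad and height (world z) of bottle above 0.135 m and contact force between bottle and the fingers above 0.5 N), for 0.9 s.
At the end, for the whole second after the job is handed in: The bottle stands upright (within 4.5 degrees), at rest and released, with its base on the cork mat's upper face and its axis within 37 mm of the mat's centre along each of the mat's sides, so that the whole 50 mm base is on the 120 mm mat (2 mm allowed) (angle between bottle's own z axis and vertical below 0.08 rad and x of bottle in the frame of mat between -0.037 and 0.037 m and y of bottle in the frame of mat between -0.037 and 0.037 m and z of bottle in the frame of mat between 0.004 and 0.012 m and linear speed of bottle below 0.02 m/s and angular speed of bottle below 0.1 rad/s); the robot touches nothing.
It fails at once if the tall bottle is moved more than 30 mm (distance of tall_bottle from where it was at the start of the episode above 0.03 m).
It fails at once if the hammer is moved more than 30 mm (distance of hammer from where it was at the start of the episode above 0.03 m).
It fails at once if the tray is moved more than 30 mm (distance of tray from where it was at the start of the episode above 0.03 m).
It fails at once if the bottle is let go in the air (no finger touches it while its underside is more than 30 mm above the bench) (height (world z) of bottle above 0.03 m and contact force between bottle and the fingers below 0.05 N).
It also fails if it takes over 53 s, if anything falls off the work surface, if the arm or the gripper's body presses on something with over 40 N, if the wrist force passes 120 N, or if a joint passes its speed limit or range.

## Working session

There is one attempt and no reset: what is moved stays moved. The work goes in short steps, each a Python script; the robot and the scene stay as the last script left them, time stands still between calls to the robot, and variables do not carry over. Pictures are saved under pics/ and viewed, about 8 in all and at most 12, crops included, and the job is handed in when it is done.

```bash
mkdir -p pics; ls
python3 - <<'E'
from station import arm
import cv2,numpy as np
np.set_printoptions(precision=3,suppress=True)
for n in("scene","top"):
    im=arm.get_image(n); cv2.imwrite(f"pics/{n}0.png",im[:,:,::-1]); m=arm.camera_model(n); print(n,m)
print(arm.observe())
E
```

```text
pics
scene {'camera_matrix': array([[417.518,   0.   , 258.133],
       [  0.   , 417.518, 194.77 ],
       [  0.   ,   0.   ,   1.   ]]), 'eye': array([ 1.25 , -0.691,  0.978]), 'attitude': array([44.559,  0.252, 40.999])}
top {'camera_matrix': array([[483.344,   0.   , 257.927],
       [  0.   , 483.344, 190.347],
       [  0.   ,   0.   ,   1.   ]]), 'eye': array([ 0.557, -0.013,  1.661]), 'attitude': array([  3.634,   1.236, -91.29 ])}
{'time_s': 0.1, 'q': array([68.584, 19.631, 87.371, -0.001, 73.076, -8.366]), 'joint_vel': array([-0.099, -0.083, -0.123,  0.001,  0.102,  0.084]), 'effort': array([  0.001, -43.201, -24.469,   0.072,   0.053,  -0.   ]), 'position': array([0.118, 0.511, 0.226]), 'tool_rot': array([ -97.673,   89.922, -110.724]), 'wrist_force': array([-0.068, -0.964, -0.109]), 'ft_torque': array([0.014, 0.025, 0.023]), 'width': 0.09156000367870437}
```

View pics/scene0.png

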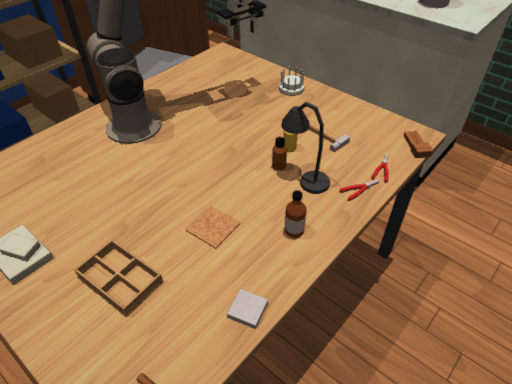

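View pics/top0.png

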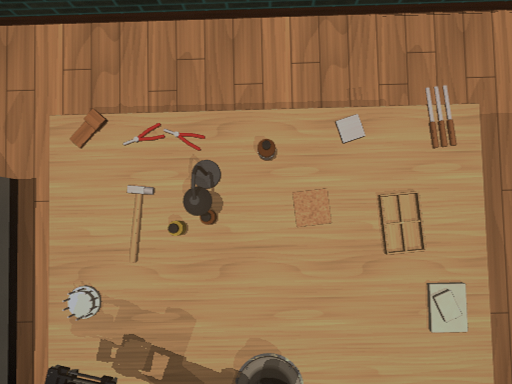

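Scene picture: the short amber bottle is at (279,155). The look-alikes are the yellow bottle at (290,135) and the tall labelled amber bottle at (295,215). In the top view these are at (208,216), (176,228) and (267,149), and the mat is at (312,207). I choose the unlabelled amber one in front of the lamp head, and will check it in a crop.

```bash
cat > h.py <<'E'
import numpy as np,cv2
from scipy.spatial.transform import Rotation as R
np.set_printoptions(precision=4,suppress=True)
def ray(m,px):
    d=np.linalg.solve(np.array(m["camera_matrix"]),[px[0],px[1],1.])
    return np.array(m["eye"]),R.from_euler('xyz',m["attitude"],degrees=True).apply(d*[1,-1,-1])
def onz(m,px,z):
    e,d=ray(m,px); return e+d*(z-e[2])/d[2]
def proj(m,p):
    c=R.from_euler('xyz',m["attitude"],degrees=True).inv().apply(np.array(p)-m["eye"])*[1,-1,-1]
    u=np.array(m["camera_matrix"])@c; return u[:2]/u[2]
E
python3 - <<'E'
from h import *; from station import arm
s=cv2.imread("pics/scene0.png");t=cv2.imread("pics/top0.png");ms=arm.camera_model("scene");mt=arm.camera_model("top")
a=cv2.resize(s[85:250,235:355],None,fx=3.3,fy=3.3,interpolation=cv2.INTER_CUBIC);b=cv2.resize(t[130:260,140:290],None,fx=2.6,fy=2.6,interpolation=cv2.INTER_CUBIC)
h=max(a.shape[0],b.shape[0]);o=np.zeros((h,a.shape[1]+b.shape[1],3),np.uint8);o[:a.shape[0],:a.shape[1]]=a;o[:b.shape[0],a.shape[1]:]=b;cv2.imwrite("pics/crop1.png",o);print(o.shape)
# mat by top & scene: reddish cork saturation
for n,im,m,box in(("top",t,mt,(280,175,345,240)),("scene",s,ms,(175,195,250,255))):
    x0,y0,x1,y1=box;hsv=cv2.cvtColor(im,cv2.COLOR_BGR2HSV)[y0:y1,x0:x1]
    mk=((hsv[...,0]<14)&(hsv[...,1]>80)).astype(np.uint8);mk=cv2.morphologyEx(cv2.morphologyEx(mk,cv2.MORPH_CLOSE,np.ones((5,5))),cv2.MORPH_OPEN,np.ones((5,5)))
    c=max(cv2.findContours(mk,0,2)[0],key=cv2.contourArea)+np.array([x0,y0])
    P=np.array([onz(m,p[0],.008)[:2] for p in c],np.float32);print(n,"mat",cv2.minAreaRect(P))
# short-bottle amber, tall
hsv=cv2.cvtColor(s,cv2.COLOR_BGR2HSV)
for y in range(136,174,3): print(y,[tuple(s[y,x][::-1]) for x in range(268,292,3)])
for n,px,z in(("tall",(267,146),.16),("foot",(207,174),.016),("yellowcap",(175,228),.118),("traycentre",(401,222),.04),("hamhead",(141,190),.02),("hamend",(134,261),.02)):print(n,onz(mt,px,z))
E
```

```text
(544, 786, 3)
top mat ((0.6018959879875183, -0.15922558307647705), (0.11628927290439606, 0.11485327780246735), 4.7737650871276855)
scene mat ((0.6037319302558899, -0.16396555304527283), (0.12029055505990982, 0.11938413232564926), 5.4603962898254395)
136 [(np.uint8(199), np.uint8(148), np.uint8(96)), (np.uint8(206), np.uint8(159), np.uint8(104)), (np.uint8(205), np.uint8(153), np.uint8(99)), (np.uint8(187), np.uint8(137), np.uint8(89)), (np.uint8(151), np.uint8(110), np.uint8(72)), (np.uint8(157), np.uint8(115), np.uint8(66)), (np.uint8(100), np.uint8(76), np.uint8(27)), (np.uint8(101), np.uint8(79), np.uint8(28))]
139 [(np.uint8(205), np.uint8(155), np.uint8(101)), (np.uint8(203), np.uint8(151), np.uint8(97)), (np.uint8(189), np.uint8(139), np.uint8(90)), (np.uint8(18), np.uint8(17), np.uint8(18)), (np.uint8(16), np.uint8(16), np.uint8(16)), (np.uint8(10), np.uint8(9), np.uint8(10)), (np.uint8(100), np.uint8(77), np.uint8(28)), (np.uint8(100), np.uint8(78), np.uint8(27))]
142 [(np.uint8(199), np.uint8(146), np.uint8(95)), (np.uint8(200), np.uint8(147), np.uint8(95)), (np.uint8(184), 
[... 3373 characters left out ...]
8(11)), (np.uint8(69), np.uint8(44), np.uint8(26)), (np.uint8(89), np.uint8(63), np.uint8(41)), (np.uint8(89), np.uint8(64), np.uint8(41))]
172 [(np.uint8(206), np.uint8(162), np.uint8(105)), (np.uint8(206), np.uint8(164), np.uint8(106)), (np.uint8(206), np.uint8(160), np.uint8(104)), (np.uint8(117), np.uint8(84), np.uint8(53)), (np.uint8(113), np.uint8(81), np.uint8(52)), (np.uint8(115), np.uint8(82), np.uint8(51)), (np.uint8(119), np.uint8(86), np.uint8(54)), (np.uint8(112), np.uint8(81), np.uint8(51))]
tall [ 0.7916 -0.0138  0.16  ]
foot [0.7228 0.1938 0.016 ]
yellowcap [0.5418 0.2862 0.118 ]
traycentre [ 0.5442 -0.4533  0.04  ]
hamhead [0.673  0.4204 0.02  ]
hamend [0.4324 0.4459 0.02  ]
```

View pics/crop1.png

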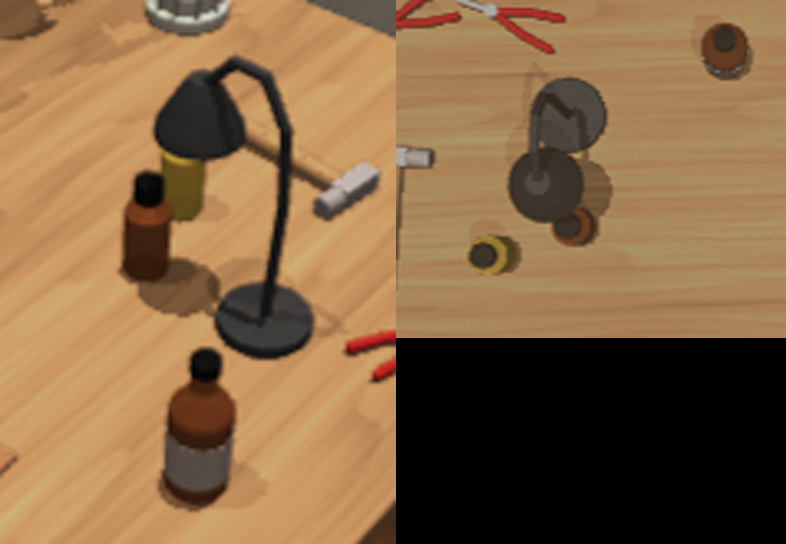

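The crop confirms the choice: unlabelled amber with a black cap, its cap at scene (280,139) and top (206,218). The yellow bottle stands behind it and the labelled tall one in front of it.

Run:
```python
from h import *; from station import arm
ms=arm.camera_model("scene");mt=arm.camera_model("top")
print("cap top: scene",onz(ms,(280.3,138.5),.118),"top",onz(mt,(206.2,217.7),.118))
e,d=onz(ms,(279.5,170),0),0
v=e[:2]-ms["eye"][:2];print("base centre from front edge",e[:2]+.025*v/np.linalg.norm(v))
print("head top",onz(mt,(197.7,201.5),.188),"foot",onz(mt,(207.3,174.2),.016),onz(ms,(235+265/3.3,85+312/3.3),.016))
print("yellow",onz(mt,(140+(483-396)/2.6,130+255/2.6),.118),onz(mt,(140+(497-396)/2.6,130+255/2.6),.07))
print("head scene",onz(ms,(235+200/3.3,85+140/3.3),.188))
# horizontal-approach feasibility: pitch elevations, yaws, both rolls
bx=np.array([.575,.235]); 
for pit in(0,20,35):
  for yaw in range(-30,91,15):
    for r in(0,180,90,-90):
      f=R.from_euler('xyz',[r,pit,yaw],degrees=True).apply([1,0,0])
      p=np.array([*bx,.055])+f*.019
      q=arm.ik(p,[r,pit,yaw]); q2=arm.ik(p-f*.14+[0,0,0],[r,pit,yaw])
      if q is not None: print(pit,yaw,r,np.array(q),q2 is not None)
```

```text
cap top: scene [0.5756 0.1925 0.118 ] top [0.5724 0.1858 0.118 ]
base centre from front edge [0.5773 0.1933]
head top [0.6217 0.202  0.188 ] foot [0.7221 0.1928 0.016 ] [0.7241 0.2004 0.016 ]
yellow [0.5417 0.2911 0.118 ] [0.5408 0.2828 0.07  ]
head scene [0.6316 0.1961 0.188 ]
0 -15 0 [ 37.1258  65.2258 114.2363 232.127   89.6698  89.5754] False
0 -15 180 [ 37.1258  65.2258 114.2363 232.127   89.6698 -90.4246] False
0 -15 -90 [ 37.1258  65.2258 114.2363 232.127   89.6698  -0.4246] False
0 0 0 [ 28.2518  66.9884 122.9994 208.6182  98.7879  94.7652] True
0 0 180 [ 28.2518  66.9884 122.9994 208.6182  98.7879 -85.2348] True
0 0 90 [  28.2518   66.9884  122.9994  208.6182   98.7879 -175.2348] True
0 0 -90 [ 28.2518  66.9884 122.9994 208.6182  98.7879   4.7652] True
0 15 0 [ 15.3198  68.9541 127.9476 180.3343 106.9014  90.0972] True
0 15 180 [ 15.3198  68.9541 127.9476 180.3343 106.9014 -89.9028] True
0 15 -90 [ 15.3198  68.9541 127.9476 180.3343 106.9014   0.0972] True
0 30 0 [  1.6366  68.9077 127.852  150.5847 104.699   81.8582] True
0 30 180 [  1.6366  68.9077 127.852  150.5847 104.69
[... 4497 characters left out ...]
.8195   42.7189  114.6446   95.8266   49.1945 -152.1325] True
35 60 -90 [ -6.8195  42.7189 114.6446  95.8266  49.1945  27.8675] True
35 75 0 [ -8.7727  45.1827 105.2642  75.8293  57.127  125.7184] True
35 75 180 [ -8.7727  45.1827 105.2642  75.8293  57.127  -54.2816] True
35 75 90 [  -8.7727   45.1827  105.2642   75.8293   57.127  -144.2816] True
35 75 -90 [ -8.7727  45.1827 105.2642  75.8293  57.127   35.7184] True
35 90 0 [ -8.6299  48.537   94.5773  61.3442  67.3569 130.0148] True
35 90 180 [ -8.6299  48.537   94.5773  61.3442  67.3569 -49.9852] True
35 90 90 [  -8.6299   48.537    94.5773   61.3442   67.3569 -139.9852] True
35 90 -90 [-8.6299 48.537  94.5773 61.3442 67.3569 40.0148] True
```

```bash
cat >> h.py <<'E'
B=np.array([.575,.190]);M=np.array([.603,-.161])
def tcp(c,z,back=0,pit=20,yaw=25,roll=180):
    "TCP pose that puts the grasp point at (c,z), drawn back along the level approach"
    f=R.from_euler('xyz',[roll,pit,yaw],degrees=True).apply([1,0,0])
    y=np.radians(yaw); return np.array([*c,z])+f*.019-back*np.array([np.cos(y),np.sin(y),0]),[roll,pit,yaw]
E
python3 - <<'E'
from h import *; from station import arm
p0=arm.observe()["position"]
for a in(tcp(B,.4,.17),tcp(B,.06,.17),tcp(B,.055),tcp(B,.085),tcp(M,.38,.05,0,-15,180),tcp(M,.38,.05,0,-15,0),tcp(M,.063,0,20,-15)):print(a[0],np.array(arm.ik(*a),float))
arm.move_linear(p0+[0,0,.18],velocity=.3)
arm.move_ptp(*tcp(B,.4,.17)); arm.move_ptp(*tcp(B,.1,.17))
for n in("wrist","scene","top"):
    m=arm.camera_model(n); im=arm.get_image(n); cv2.imwrite(f"pics/{n}1.png",im[:,:,::-1])
    if n=="wrist": print(m, proj(m,[*B,.118]),proj(m,[*B,0]))
o=arm.observe();print(o["time_s"],o["position"],o["q"],o["wrist_force"])
cv2.imwrite("pics/c2.png",np.hstack([cv2.imread("pics/wrist1.png")[::1],cv2.resize(cv2.imread("pics/scene1.png")[60:252,120:264],None,fx=2,fy=2)]))
E
```

```text
[0.4371 0.1257 0.3935] [-27.5776 -21.1618 134.4298  83.2277  48.7227 -13.8792]
[0.4371 0.1257 0.0535] nan
[0.5912 0.1975 0.0485] [ -0.9274  52.5568 132.9645 154.8245  74.9822 -92.4964]
[0.5912 0.1975 0.0785] [ -0.9274  47.3238 133.668  154.2262  70.8925 -90.4589]
[ 0.5731 -0.153   0.38  ] [-31.0121  10.3386 135.7196 160.9187  57.5415 -79.4828]
[ 0.5731 -0.153   0.38  ] [-31.0121  10.3386 135.7196 160.9187  57.5415 100.5172]
[ 0.6202 -0.1656  0.0565] [-27.7745  50.7164 130.9236 167.3512  71.5998 -90.3821]Traceback (most recent call last):
  File "<stdin>", line 5, in <module>
station.Unreachable: the arm cannot take that pose within its joint ranges
```

Run:
```python
from h import *; from station import arm
o=arm.observe();print(o["time_s"],o["position"],o["tool_rot"],o["q"],o["wrist_force"])
for pit in (10,20,30):
  for yaw in (5,18,30,40,50):
    row=[]
    for z in (.055,.085,.2,.35):
      ok=[b for b in np.arange(0,.22,.01) if arm.ik(*tcp(B,z,b,pit,yaw)) is not None]
      row.append((min(ok),max(ok)) if ok else None)
    print(pit,yaw,[None if r is None else (round(float(r[0]),2),round(float(r[1]),2)) for r in row])
```

```text
2.6583 [0.4372 0.1262 0.3936] [179.9811  20.0069  25.0919] [-27.512  -21.1295 134.3839  83.199   48.7467 -13.8781] [ 0.3684 -0.4754  0.571 ]
10 5 [(0.0, 0.2), (0.0, 0.17), (0.0, 0.15), (0.0, 0.21)]
10 18 [(0.0, 0.14), (0.0, 0.12), (0.0, 0.11), (0.0, 0.21)]
10 30 [(0.0, 0.18), (0.0, 0.16), (0.0, 0.14), (0.0, 0.21)]
10 40 [(0.0, 0.21), (0.0, 0.21), (0.0, 0.21), (0.0, 0.21)]
10 50 [(0.0, 0.21), (0.0, 0.21), (0.0, 0.21), (0.0, 0.21)]
20 5 [(0.0, 0.17), (0.0, 0.16), (0.0, 0.18), (0.0, 0.18)]
20 18 [(0.0, 0.13), (0.0, 0.12), (0.0, 0.13), (0.0, 0.21)]
20 30 [(0.0, 0.16), (0.0, 0.15), (0.0, 0.17), (0.0, 0.21)]
20 40 [(0.0, 0.21), (0.0, 0.21), (0.0, 0.21), (0.0, 0.21)]
20 50 [(0.0, 0.21), (0.0, 0.21), (0.0, 0.21), (0.0, 0.21)]
30 5 [(0.0, 0.18), (0.0, 0.18), (0.0, 0.21), None]
30 18 [(0.0, 0.14), (0.0, 0.14), (0.0, 0.19), (0.12, 0.21)]
30 30 [(0.0, 0.17), (0.0, 0.17), (0.0, 0.21), (0.0, 0.21)]
30 40 [(0.0, 0.21), (0.0, 0.21), (0.0, 0.21), (0.0, 0.21)]
30 50 [(0.0, 0.21), (0.0, 0.21), (0.0, 0.21), (0.0, 0.21)]
```

Run:
```python
from h import *; from station import arm
Y=40
for z in(.3,.1): print(np.array(arm.ik(*tcp(B,z,.15,20,Y))))
arm.move_ptp(*tcp(B,.3,.15,20,Y)); arm.move_linear(tcp(B,.1,.15,20,Y)[0],velocity=.2)
for n in("wrist","scene"):
    m=arm.camera_model(n); im=arm.get_image(n); cv2.imwrite(f"pics/{n}1.png",im[:,:,::-1])
    if n=="wrist": print(m, proj(m,[*B,.118]),proj(m,[*B,0]))
o=arm.observe();print(o["time_s"],o["position"],o["q"],o["wrist_force"])
cv2.imwrite("pics/c2.png",np.hstack([cv2.imread("pics/wrist1.png")[::1],cv2.resize(cv2.imread("pics/scene1.png")[40:232,180:324],None,fx=2,fy=2)]))
```

```text
[-36.6795   5.2436 135.8759  87.1109  66.2876 -48.1537]
[ -36.6795   47.7503  144.5598  107.2792   73.2619 -102.512 ]
{'camera_matrix': array([[279.9395,   0.    , 250.2525],
       [  0.    , 279.9395, 192.3578],
       [  0.    ,   0.    ,   1.    ]]), 'eye': array([0.3802, 0.0276, 0.2204]), 'attitude': array([ 53.744 ,  -0.1223, -50.0559])} [250.6099 121.1875] [250.3249 215.5576]
4.5333 [0.474  0.1051 0.0946] [ -36.6532   47.5429  144.5667  107.2671   73.2534 -102.4643] [-0.1401 -0.3625 -0.3938]
```

View pics/c2.png

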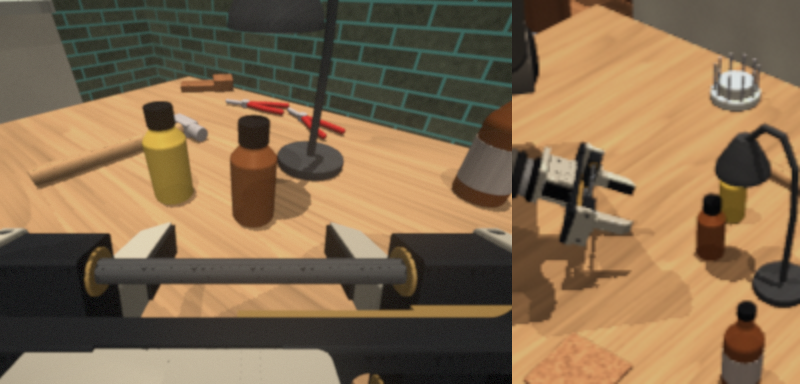

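The wrist view shows the amber bottle centred at column 253 (predicted 250), cap top at row 118, base near row 222. The yellow bottle is at column 167, clear to the left. The gripper body is thin vertically, so the way in is clear.

Run:
```python
from h import *; from station import arm
Y=40; C=B+.008*np.array([np.sin(np.radians(Y)),-np.cos(np.radians(Y))])
arm.move_linear(tcp(C,.055,.14,20,Y)[0],velocity=.15)
h=arm.move_linear(tcp(C,.055,0,20,Y)[0],velocity=.1,force_limit=8)
o=arm.observe();print(h,o["time_s"],o["position"],tcp(C,.055,0,20,Y)[0],o["wrist_force"])
if not h:
    arm.gripper_close(f_grip=30);arm.wait(.2);o=arm.observe();print(o["width"],o["wrist_force"],o["time_s"])
    if .045<o["width"]<.055:
        arm.move_linear(o["position"]+[0,0,.025],velocity=.08)
        o=arm.observe();print(o["width"],o["wrist_force"],o["time_s"])
cv2.imwrite("pics/scene3.png",cv2.resize(arm.get_image("scene")[40:232,180:350,::-1],None,fx=3,fy=3))
```

```text
False 6.5417 [0.5936 0.1949 0.0483] [0.5938 0.1953 0.0485] [ 0.007  -0.186   0.3537]
0.04944209702131291 [0.4363 1.2524 1.4899] 7.4917
0.04892977378426504 [-0.2695 -0.1674 -2.1836] 7.9583
```

View pics/scene3.png

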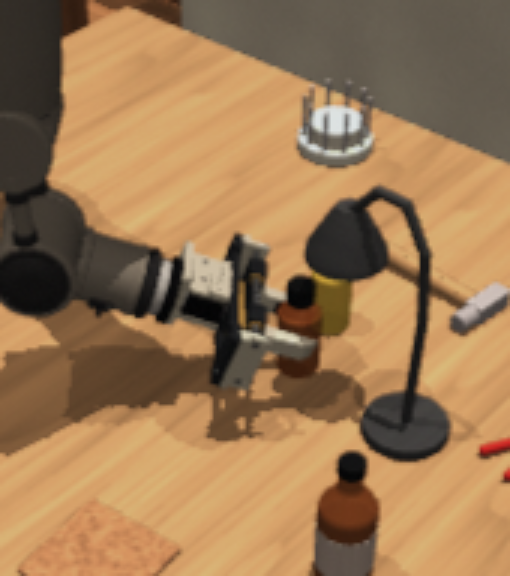

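Bottle gripped (49 mm wide, about 2.2 N of weight) and lifted off the bench. Next I retract, raise, level and flip.

Run:
```python
from h import *; from station import arm
y=np.radians(40);p=arm.observe()["position"]
p=p-.14*np.array([np.cos(y),np.sin(y),0]);arm.move_linear(p,velocity=.2)
p[2]=.33;arm.move_linear(p,velocity=.25)
arm.move_ptp(*tcp(M,.38,.05,0,-15,180))
q=np.array(arm.observe()["q"]);print(q)
q2=q.copy();q2[5]+=180;arm.move_j(list(q2))
t=arm.observe()["time_s"];arm.wait(.7)
im=arm.get_image("scene");o=arm.observe();print(o["time_s"]-t,o["tool_rot"],o["width"],o["wrist_force"])
arm.wait(.8);arm.move_j(list(q))
arm.move_ptp(*tcp(M,.2,0,20,-15));arm.move_linear(tcp(M,.09,0,20,-15)[0],velocity=.1)
im2=arm.get_image("scene");o=arm.observe();print(o["time_s"],o["width"],o["wrist_force"],o["position"])
cv2.imwrite("pics/s4.png",np.hstack([cv2.resize(i[60:270,110:300,::-1],None,fx=2.1,fy=2.1,interpolation=cv2.INTER_CUBIC) for i in(im,im2)]))
```

```text
[-31.0101  10.3963 135.7364 160.8563  57.5442 -79.4548]
0.75 [  0.0148   0.0784 -14.9447] 0.04933435644083079 [-0.693  -0.5504 -3.1616]
20.1583 0.04949536817487831 [ 0.1437  0.998  -2.7702] [ 0.6205 -0.1657  0.0844]
```

View pics/s4.png

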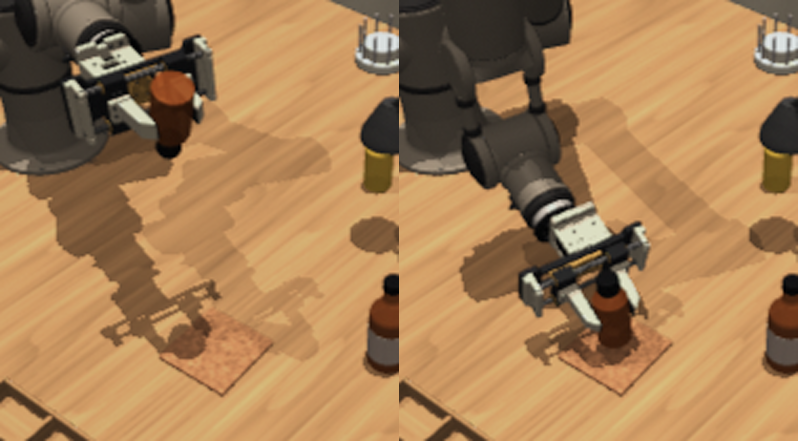

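Left half: the bottle held inverted, cap at the bottom (168,150). Right half: upright above the mat at (612,315). Because I gripped at 20° pitch and flipped level, the inversion was 160° (2.79 rad, limit 2.6) provided nothing slipped. I'll check for slip by measuring the current tilt.

Run:
```python
from h import *; from station import arm
o=arm.observe();p=o["position"];f=R.from_euler('xyz',o["tool_rot"],degrees=True).apply([1,0,0]);g=p-.019*f;print("grasp pt",g)
out=[]
for n in("scene","top"):
    m=arm.camera_model(n);im=arm.get_image(n)
    base=g-[0,0,.055];P=[proj(m,base+[0,0,h]) for h in(0,.039,.118)]
    print(n,np.array(P))
    c=P[1].astype(int);x0,y0=c[0]-30,c[1]-36;cr=cv2.resize(im[y0:y0+64,x0:x0+60,::-1],None,fx=6,fy=6,interpolation=cv2.INTER_CUBIC)
    for u in P: cv2.circle(cr,tuple(int(v) for v in (u-[x0,y0]+.5)*6),3,(0,255,0),-1)
    # upright outline drawn for reference: cap top ellipse and base ellipse
    for h,r in((0,.025),(.118,.016),(.078,.025)):
        e=np.array([(proj(m,base+[r*np.cos(a),r*np.sin(a),h])-[x0,y0]+.5)*6 for a in np.linspace(0,6.28,40)],np.int32);cv2.polylines(cr,[e],True,(255,255,0),1)
    out.append(cr)
cv2.imwrite("pics/t5.png",np.hstack(out))
```

```text
grasp pt [ 0.6032 -0.1611  0.0909]
scene [[212.3907 219.466 ]
 [211.2922 210.6792]
 [208.9064 191.5966]]
top [[312.3386 206.3229]
 [313.4197 205.9609]
 [315.781  205.1702]]
```

View pics/t5.png

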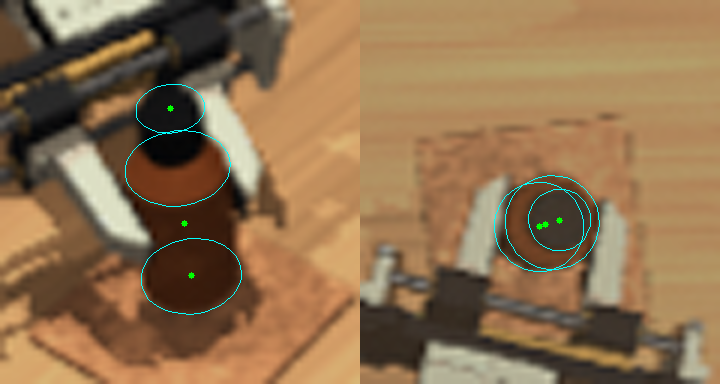

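The bottle coincides with the upright outline in both views, so there was no slip. The inversion was about 160°, held for more than 1.5 s. Now to set it down.

Run:
```python
from h import *; from station import arm
p=arm.observe()["position"]
arm.move_linear(p-[0,0,.02],velocity=.06)
h=arm.move_linear(p-[0,0,.034],velocity=.015,force_limit=2.5)
o=arm.observe();print(h,o["position"]-p,o["wrist_force"],o["time_s"])
arm.wait(.2);arm.open();arm.wait(.3)
y=np.radians(-15);p=arm.observe()["position"]
arm.move_linear(p-.12*np.array([np.cos(y),np.sin(y),-.1]),velocity=.12)
arm.wait(.3);out=[]
for n in("scene","top"):
    m=arm.camera_model(n);im=arm.get_image(n);base=np.array([*M,.008])
    c=proj(m,base+[0,0,.039]).astype(int);x0,y0=c[0]-30,c[1]-36;cr=cv2.resize(im[y0:y0+64,x0:x0+60,::-1],None,fx=6,fy=6,interpolation=cv2.INTER_CUBIC)
    for hh,r in((0,.025),(.118,.016),(.078,.025)):
        e=np.array([(proj(m,base+[r*np.cos(a),r*np.sin(a),hh])-[x0,y0]+.5)*6 for a in np.linspace(0,6.28,40)],np.int32);cv2.polylines(cr,[e],True,(255,255,0),1)
    out.append(cr)
cv2.imwrite("pics/t6.png",np.hstack(out));o=arm.observe();print(o["time_s"],o["wrist_force"],o["width"])
```

```text
True [ 0.0002 -0.     -0.0278] [-1.2629  0.6374  4.9377] 21.325
24.2333 [0.9765 0.3472 0.3146] 0.09229001570958467
```

View pics/t6.png

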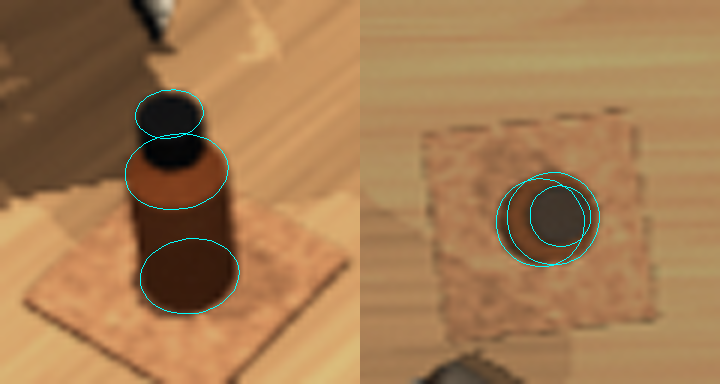

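The bottle stands upright near the mat's centre and matches the outline in both views. The gripper is clear, so I'm handing in.

Run:
```python
from station import arm
arm.job_done();print(arm.observe()["time_s"])
```

```text
the job is handed in; nothing more can be done
the job is handed in; nothing more can be done
```

The bottle was taken out from under the lamp, turned upside down, and set down upright near the centre of the cork mat. I handed the job in at about 24 s of the 53 s allowed; no verdict was reported.

- **Inversion:** I held it upside down for at least 1.5 s with its underside about 0.4 m up. I had gripped it at 20° pitch but flipped with the tool level, so it was about 20° off straight down (2.79 rad against the 2.6 required). A check afterwards showed it had not slipped in the grip.
- **Placing:** I lowered it at 15 mm/s until contact, which came at the expected height with about 5 N on the wrist. The gripper then opened and backed off 12 cm.
- **Final check:** Both camera views show the bottle upright within a few millimetres of where I aimed. The two cameras put the mat's centre about 5 mm apart, so I aimed between them, well inside the 37 mm allowed.
- **Bystanders:** I noticed no contact with the tall bottle, hammer, tray, yellow bottle or lamp, but I did not measure their positions again at the end.
- **Other problem:** My first pre-grasp pose was out of reach and was refused without moving, so I approached at a 40° yaw instead.

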